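# Prop open the gauge box

### The arm

A 6-joint arm with a two-finger parallel gripper is mounted at the origin on a cart in front of the work surface, level with it; the furniture and walls round the work are solid. World frame = base frame: x ahead of the robot, y to its left, z up, the work surface at z = 0. Lengths are in m, angles in rad, forces in N, time in s.
With the tool pointing down it reaches from about 0.4 to 0.825 m from the base axis. Payload 7 kg.
Tool frame: the origin (TCP) lies midway between the tips of the shut fingers; the grasp point (between the pads) lies hold_point_z behind it (hold_point_z is the distance from the TCP to the grasp point, in m); z points along the fingers, y is the line along which they close (so a half turn about z gives the same grasp; the last joint's range is limited). The gripper opens to 88 mm and grips with 3 to 60 N. Pads are 19 mm wide; open, the fingers measure 130 mm over their backs; the gripper's body (78 mm by 193 mm) begins 47 mm behind the grasp point.
Start: joints at [1.505, 0.359, 0.012, 0, -1.224, -0.288], TCP at [0.234, 0.633, 0.227] pointing down, gripper open.
Joint ranges: [-3.07, 3.07], [-1.43, 2.12], [-1.02, 1.25], [-3.03, 1.67], [-3.05, -0], [-3.03, 3.03]. Speed limits (rad/s): [2.39, 2.39, 3.01, 3.14, 3.14, 3.14].

### API

Orientations are given as [roll, pitch, yaw] about the fixed x, y, z axes, in that order (R = Rz(yaw) Ry(pitch) Rx(roll)).
In Python, from station import * gives the robot as it stands.
- The arm moves only by the tool apply_moves, never from a script. Its argument "steps" is a list of rows, each an object with "translation": the shift along the world's x, y, z scaled (see below), a list of three; "rotation": the turn, a rotation vector about the world's x, y, z scaled (see below), a list of three. A call has exactly 10 rows; each row is the pose to reach, as a shift and turn from the pose commanded when the call began; what a row does not reach only later rows make up. The controller multiplies each number of a shift by 250 mm and each number of a turn by 30 degrees. A row lasts 1/12 s, in which the tool goes at most 41.7 mm and 7.16 degrees, less where a joint would pass 70% of its speed; a pose out of reach is approached as far as the arm can. A call with a number of a shift or a turn outside -1 to 1 is refused whole. A call with a gripper value outside its range is refused whole. "jaw" is the closure, from -1 (fully open) to 1 (shut), so that 0 is half open, set as the call begins (left out, the last holds). The fingers move at their own pace and stop on an object; "newtons" is the grip in N (left out, the last holds). Time passes only in rows, so rows that repeat a pose let the fingers close, or fill a call up. It gives the time, the measured TCP pose, the force, the opening and the grip force at its end, in the units of the state.
- get_state(): the state, without advancing time (a new reading comes with each control period).
- grab_frame(name): name is "scene" or "top"; returns the picture (400x640x3 uint8, blue, green, red); there is no depth.
- camera_model(name): a dict with "fx", "fy", "cx", "cy" (pixels), "xyz" and "rotation" of the camera in the world. Camera axes: x right, y down, z forward; pixel columns grow to the right and rows downward; lengths in m; the calibration is good to about 2 mm. A picture is of the moment at which its call begins. camera_model takes no time and is no camera call.
- job_done(): hands the job in; it is judged then, once.
The state is a dict: "t": time; "q": joint angles; "qd": joint speeds; "joint_efforts": joint torques, N m; "eef_pos": TCP position; "ee_rot": TCP orientation; "force": force on the tool from outside, world axes, zero at the start; "moment": the same for the moment, N m; "width": finger opening in m; "gripper_force": force on a finger pad.
Only numpy, scipy, OpenCV 4.12 (cv2) and the standard library are available. Lean on these libraries where they do the work, as an engineer would, in place of code of your own. Each camera call takes 0.05 s, during which the arm holds its last target. There are 200 camera calls.

### The job

Prop the gauge box open: use the prop rod on its right side to raise the lid, and bring the rod's ball foot back along the rail until it drops into the holding hole and carries the lid. Work gently and by feel: the foot must not be pressed against the rail or the hole's walls with more than about 15 N, the lid must not fall, and the three things standing in front of the box stay where they are.

Things in the scene. Friction and masses are not known exactly. Their poses are not given: they have to be found in the camera images.
- box: Brown wooden gauge box with hinged lid, 150 deep (x) x 230 wide (y) x 51 high, fixed on the worktop. Origin: centre of the underside; x points from the front (brass catch) to the rear (hinge), y to the left along the front, z up.
- lid_hinge (a point): Point on the lid's hinge line (which is parallel to box y), in the plane in which the prop rod swings: box x = +75, y = -132, z = +37 mm.
- box_lid (a joint): Angle of the lid, 0 shut, growing as it opens (rad). The lid is 14 mm thick, weighs 0.2 to 0.4 kg and falls shut unless carried. With the foot in the hole it reads about 0.65 to 0.85.
- prop_rod: Steel rod, 7 mm thick, on the lid's right side, turning freely about a pivot parallel to box y; origin on the pivot, which in the shut box is at box x = -40, y = -132, z = +44 mm. The rod runs along its own -x to a 12 mm ball foot, centre 130 mm from the pivot. At the start the lid is shut and the rod points to the front, its ball resting in the rail (ball at box x = -168).
- rod_foot (a point): Centre of the 12 mm ball foot at the end of the prop rod.
- rod_handle (a point): Middle of the black sleeve (12 mm diameter, 46 long) of the rod's cross handle, where to push or hold it. The handle sticks straight out to the right (box -y), 80 mm from the pivot and 50 mm from the ball's centre; this point is 53 mm right of the rod and 29 mm above the worktop at the start. Held between nearly closed fingers (about 18 mm apart), it can turn and drop by itself.
- rail: Aluminium channel on the worktop along the box's right side, box x = -200 to -28 mm, 24 wide, walls 22 high, two screw tabs reaching 27 mm right of its centre line. Origin at box x = 0, y = -132, z = 0, axes as the box's. In it is clamped a steel strip with its top 14 mm up, on which the ball slides (centre at z = 20). The lid's weight drives the foot to the front until it is in the hole.
- strip_mid (a point): Nominal place of the strip's one holding hole, at rail x = -72, z = 14 mm. The hole is 15 mm long and 9 mm deep, across the channel; the strip is adjustable and the true hole may be up to 16 mm before or behind this point (not reported). Slide the foot to the rear (+x): it drops in (ball centre at z = 11), then the hole's rear wall stops it and the push rises.
- weight: Bright calibration weight with a knob top, 29 diameter x 48 high, standing in front of the box. Origin under its centre. Bystander.
- ring_gauge: Steel ring gauge with knurled rim, 60 diameter x 18 high, in front of the box. Origin under its centre. Bystander.
- bush: Dark flanged bush, 38 diameter x 30 high, in front of the box. Origin under its centre. Bystander.

How it is judged:
On the way:
1. the lid is raised by more than 0.45 rad (value of joint box_lid above 0.45 rad), for 0.2 s.
At the end, for the whole second after the job is handed in: The rod's ball foot is down in the holding hole (centre less than 14.5 mm above the worktop, between rail x = -100 and -44 mm), the rod stands on the rail's strip and carries the lid (more than 0.5 N), and the lid is at rest, open by 0.6 to 1.05 rad (z of rod_foot in the frame of rail below 0.0145 m and x of rod_foot in the frame of rail between -0.1 and -0.044 m and value of joint box_lid between 0.6 and 1.05 rad and velocity of joint box_lid between -0.05 and 0.05 rad/s and contact force between prop_rod and rail above 0.5 N); the robot touches nothing.
It fails at once if the foot is forced against the rail or its strip with more than 18 N (contact force between prop_rod and rail above 18 N).
It fails at once if the lid falls or is flung (faster than 3 rad/s) (velocity of joint box_lid below -3 rad/s or velocity of joint box_lid above 3 rad/s).
It fails at once if a thing in front of the box is moved by more than 15 mm (distance of any of weight, ring_gauge, bush from where it was at the start of the episode above 0.015 m).
It also fails if it takes over 56 s, if anything falls off the work surface, if the arm or the gripper's body presses on something with over 40 N, if the wrist force passes 120 N, or if a joint passes its speed limit or range.

## Working session

There is one attempt and no reset: what is moved stays moved. The work goes in short steps, Python scripts to look and compute and a tool call to move; the robot and the scene stay as the last step left them, time stands still between calls to the robot, and variables do not carry over. Pictures are saved under pics/ and viewed, at most 10 in all, crops included, and the job is handed in when it is done.

Besides the shell and the picture viewer there is one more tool, called as name(argument=value, ...), one argument or row to a line, values as JSON. apply_moves: Moves the arm, as the interface text tells. Shifts and turns lie within -1 to 1; 1 stands for 250 mm of shift or 30 degrees of turn. Its arguments: {"type":"object","properties":{"steps":{"type":"array"},"jaw":{"type":"number"},"newtons":{"type":"number"}},"required":["steps"]}

```bash
mkdir -p pics; ls
python3 - <<'E'
from station import *
import cv2
for n in("scene","top"):
    cv2.imwrite(f"pics/{n}0.png",grab_frame(n)); print(n,camera_model(n))
print(get_state())
import station; print(getattr(station,'hold_point_z',None))
E
```

```text
pics
scene {'fx': 513.4779159867305, 'fy': 513.4779159867305, 'cx': 328.0946291430095, 'cy': 206.33243914990067, 'xyz': array([-0.11374802, -0.59087794,  0.55900371]), 'rotation': array([-2.07291355, -0.00983474, -0.94153189])}
top {'fx': 417.34520500431375, 'fy': 417.34520500431375, 'cx': 316.2504190480658, 'cy': 205.17084493662014, 'xyz': array([ 0.44132171, -0.08422971,  0.91416124]), 'rotation': array([-2.94760254, -0.01975077, -1.5804911 ])}
{'t': 0.1, 'q': array([ 1.50513289e+00,  3.59351153e-01,  1.11812787e-02, -3.10101098e-04,
       -1.22405817e+00, -2.88091520e-01]), 'qd': array([ 0.00018038, -0.00140959,  0.00186771,  0.00126592,  0.00079934,
        0.00207982]), 'joint_efforts': array([-8.14312807e-04, -5.84162879e+01,  2.93752849e+01,  7.01546788e+00,
        1.01720323e-02, -4.87696207e-05]), 'eef_pos': array([0.23371623, 0.63281284, 0.22570626]), 'ee_rot': array([ 3.14013711e+00, -1.27306472e-04, -3.53860460e-01]), 'force': array([-0.1274456 ,  0.4652339 ,  0.20947206]), 'moment': array([-0.0151233 ,  0.00426967, -0.03315097]), 'gripper_force': 0.0, 'width': 0.08747933441352396}
0.0188
```

View pics/scene0.png

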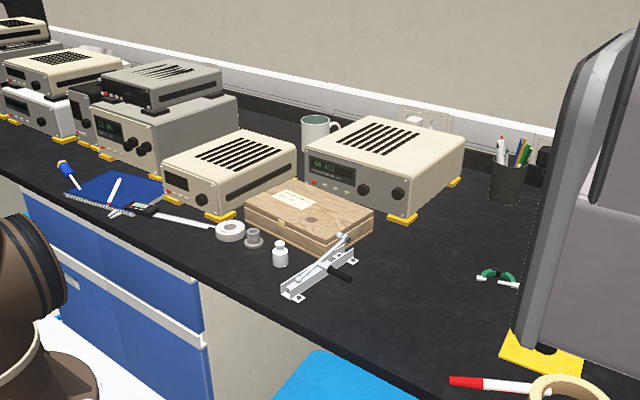

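View pics/top0.png

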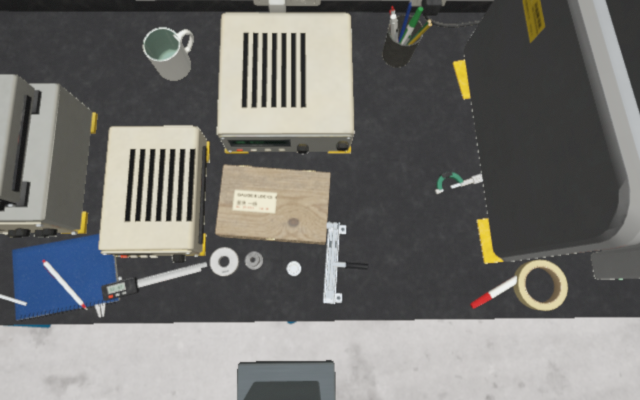

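The scene view shows the box at about (308,215), with the rail and its black handle to the right near (340,272). In the top view the lid's corners are near (223,166), (330,172), (326,243) and (216,236). The rail runs from (333,222) to (332,303) and the handle is near (355,265).

```bash
cat > h.py <<'E'
from station import *
import numpy as np, cv2
from scipy.spatial.transform import Rotation as R
def ray(n,u,v):
    c=camera_model(n); return c['xyz'],R.from_euler('xyz',c['rotation']).apply([(u-c['cx'])/c['fx'],(v-c['cy'])/c['fy'],1])
def onplane(n,u,v,z):
    o,d=ray(n,u,v); return o+d*(z-o[2])/d[2]
def proj(n,p):
    c=camera_model(n); q=R.from_euler('xyz',c['rotation']).inv().apply(np.array(p)-c['xyz']); return np.array([c['cx']+c['fx']*q[0]/q[2],c['cy']+c['fy']*q[1]/q[2]])
E
python3 - <<'E'
from h import *
im=cv2.imread('pics/top0.png'); 
hsv=cv2.cvtColor(im,cv2.COLOR_BGR2HSV)
m=cv2.inRange(hsv,(3,35,60),(25,160,255)); m[:150]=0;m[260:]=0;m[:,:209]=0;m[:,345:]=0
m=cv2.morphologyEx(m,cv2.MORPH_CLOSE,np.ones((15,15)));m=cv2.morphologyEx(m,cv2.MORPH_OPEN,np.ones((7,7)))
c=max(cv2.findContours(m,0,1)[0],key=cv2.contourArea); r=cv2.minAreaRect(c);b=cv2.boxPoints(r)
print(r); print(cv2.approxPolyDP(c,5,True)[:,0].tolist())
for u,v in b: print(u,v,onplane('top',u,v,.051))
for z,p in [(.022,(327,223)),(.022,(339,223)),(.022,(326,302)),(.022,(337,302)),(.029,(355,265))]: print(p,onplane('top',*p,z))
cv2.imwrite('pics/c1.png',cv2.resize(im[150:320,200:380],None,fx=3.5,fy=3.5,interpolation=2)); 
im=cv2.imread('pics/scene0.png'); cv2.imwrite('pics/c2.png',cv2.resize(im[170:310,200:390],None,fx=4,fy=4,interpolation=2))
E
```

```text
((267.5150146484375, 195.7974090576172), (123.0333023071289, 88.90457916259766), 4.236394882202148)
[[209, 153], [209, 161], [221, 162], [215, 234], [325, 243], [329, 172], [255, 167], [251, 150]]
202.88269 235.58391 [0.54805114 0.13210228 0.051     ]
209.4502 146.92223 [0.7400874  0.12615888 0.051     ]
332.14734 156.01091 [ 0.71875941 -0.13831312  0.051     ]
325.57983 244.67259 [ 0.52729474 -0.12143644  0.051     ]
(327, 223) [ 0.5770352  -0.12641536  0.022     ]
(339, 223) [ 0.57686158 -0.15239187  0.022     ]
(326, 302) [ 0.41060072 -0.12188808  0.022     ]
(337, 302) [ 0.4103627  -0.14484766  0.022     ]
(355, 265) [ 0.48616894 -0.18379627  0.029     ]
```

View pics/c1.png

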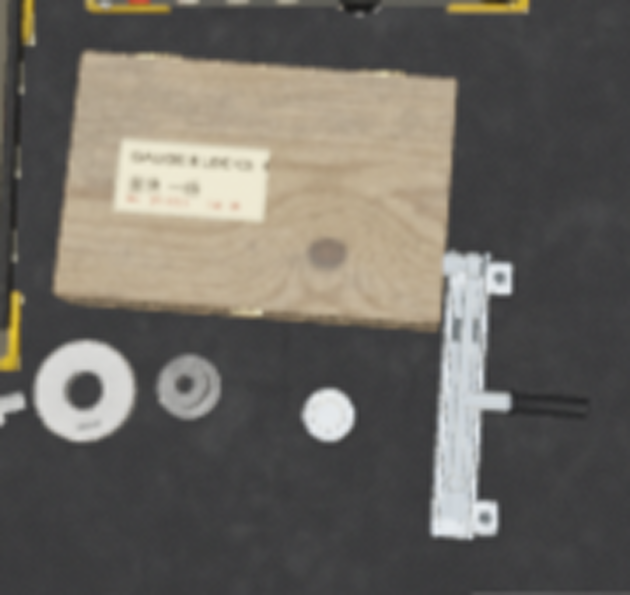

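View pics/c2.png

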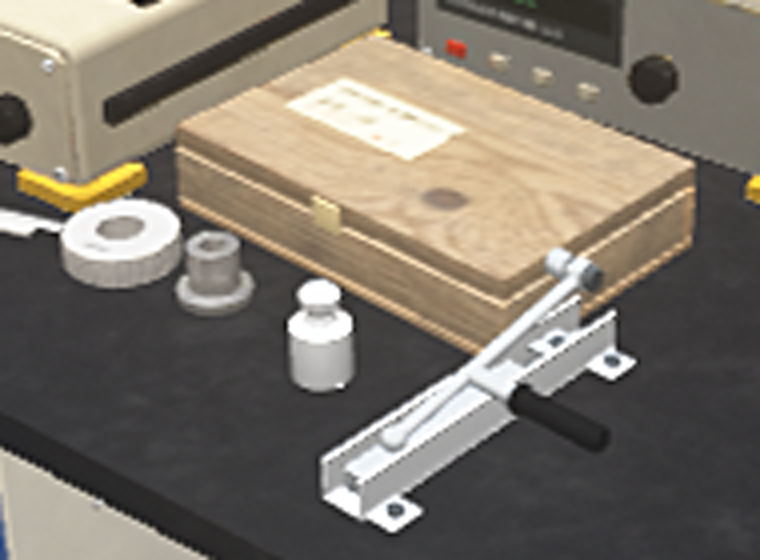

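The crops show the ball in the scene view near (298.8,279.2) and the sleeve from about (328.7,269) to (350,279). In the top view the sleeve's middle is near (357,265.7).

Run:
```python
from h import *
L=[onplane('top',200+a/3.5,150+b/3.5,.051)[:2] for a,b in [(83,50),(457,78),(441,322),(55,294)]]
L=np.array(L);print(L,[np.linalg.norm(L[i]-L[(i+1)%4]) for i in range(4)])
ex=(L[0]+L[1]-L[2]-L[3]); ey=(L[0]+L[3]-L[1]-L[2]); y1=np.arctan2(ex[1],ex[0]);y2=np.arctan2(-ey[0],ey[1]);print(y1,y2)
c=L.mean(0)
# rail based yaw
a=onplane('top',*(200+468/3.5,150+255/3.5),.022)[:2];b=onplane('top',*(200+452/3.5,150+535/3.5),.022)[:2]
d=a-b;yr=np.arctan2(d[1],d[0]);print('rail',a,b,np.linalg.norm(d),yr)
yaw=yr;
def W(yaw,c,p): p=np.array(p,float); return np.r_[c+R.from_euler('z',yaw).as_matrix()[:2,:2]@p[:2],p[2]]
for yaw in (y1,y2,yr):
  h=W(yaw,c,[-117,-185,29]) if 0 else W(yaw,c,np.array([-.117,-.185,.029]))
  bl=W(yaw,c,np.array([-.168,-.132,.02])); pv=W(yaw,c,np.array([-.04,-.132,.044]))
  print(yaw,c,'h',h,proj('top',h),proj('scene',h),'ball',bl,proj('scene',bl),'rail ends',W(yaw,c,[-.028,-.132,0]),W(yaw,c,[-.2,-.132,0]),'piv',proj('scene',pv))
print('meas h top',onplane('top',357.1,265.7,.029),'scene',onplane('scene',339.5,274.75,.029),'ball scene',onplane('scene',298.75,279.25,.02))
```

```text
[[ 0.70106448  0.09425746]
 [ 0.6823908  -0.13431275]
 [ 0.53283123 -0.12238573]
 [ 0.55115392  0.10581799]] [np.float64(0.22933174376710705), np.float64(0.15003440068555995), np.float64(0.22893810708880205), np.float64(0.1503556522985182)]
-0.0782701393861265 -0.0808184870999423
rail [ 0.5772503  -0.14095171] [ 0.40879149 -0.12841832] 0.1689244146426678 -0.07426347343042893
-0.0782701393861265 [ 0.61686011 -0.01415576] h [ 0.48575311 -0.18944111  0.029     ] [357.67910138 265.17568639] [341.45138914 274.53112012] ball [ 0.43905333 -0.13261567  0.02      ] [298.91036064 279.91432677] rail ends [ 0.57862472 -0.14356231  0.        ] [ 0.4071513  -0.13011358  0.        ] piv [345.71459873 238.38794935]
-0.0808184870999423 [ 0.61686011 -0.01415576] h [ 0.48530685 -0.18910644  0.029     ] [357.52669225 265.39083055] [341.14493009 274.58533293] ball [ 0.43875203 -0.13216217  0.02      ] [298.59619972 279.90363822] rail ends [ 0.57829507 -0.14346445  0.        ] [ 0.40685648 -0.1295788   0.        ] piv [345.55937809 238.44074571]
-0.07426347343042893 [ 0.61686011 -0.01415576] h [ 0.48645647 -0.18996501  0.029     ] [357.91754905 264.83670162] [341.93248976 274.44496606] ball [ 0.43952939 -0.13332713  0.02      ] [299.40447511 279.93014881] rail ends [ 0.57914351 -0.14371446  0.        ] [ 0.40761759 -0.13095288  0.        ] piv [345.95799075 238.30453607]
meas h top [ 0.48466954 -0.18818734  0.029     ] scene [ 0.483213   -0.18710307  0.029     ] ball scene [ 0.44036281 -0.13120258  0.02      ]
```

apply_moves(
  steps=[
    {"translation": [0.066, -0.093, 0.03], "rotation": [0, 0, -0.083]},
    {"translation": [0.132, -0.186, 0.06], "rotation": [0, 0, -0.166]},
    {"translation": [0.2, -0.28, 0.1], "rotation": [0, 0, -0.25]},
    {"translation": [0.266, -0.373, 0.13], "rotation": [0, 0, -0.333]},
    {"translation": [0.332, -0.466, 0.16], "rotation": [0, 0, -0.416]},
    {"translation": [0.4, -0.56, 0.2], "rotation": [0, 0, -0.5]},
    {"translation": [0.466, -0.653, 0.2], "rotation": [0, 0, -0.583]},
    {"translation": [0.532, -0.746, 0.2], "rotation": [0, 0, -0.666]},
    {"translation": [0.6, -0.84, 0.2], "rotation": [0, 0, -0.75]},
    {"translation": [0.664, -0.932, 0.2], "rotation": [0, 0, -0.83]},
  ],
  jaw=0.0,
)

```text
t: 0.93
eef_pos: [0.4004, 0.3987, 0.2764]
ee_rot: [3.141, 0.0, -0.791]
force: [-0.0, 0.6, 0.2]
width: 0.0441
gripper_force: 0.0
```

apply_moves(
  steps=[
    {"translation": [0.032, -0.098, 0], "rotation": [0, 0, -0.083]},
    {"translation": [0.064, -0.196, 0], "rotation": [0, 0, -0.166]},
    {"translation": [0.096, -0.294, 0], "rotation": [0, 0, -0.25]},
    {"translation": [0.128, -0.392, 0], "rotation": [0, 0, -0.333]},
    {"translation": [0.16, -0.49, 0], "rotation": [0, 0, -0.416]},
    {"translation": [0.192, -0.588, 0], "rotation": [0, 0, -0.5]},
    {"translation": [0.224, -0.686, 0], "rotation": [0, 0, -0.583]},
    {"translation": [0.256, -0.784, 0], "rotation": [0, 0, -0.666]},
    {"translation": [0.288, -0.882, 0], "rotation": [0, 0, -0.75]},
    {"translation": [0.32, -0.98, 0], "rotation": [0, 0, -0.83]},
  ],
)

```text
t: 1.77
eef_pos: [0.4798, 0.1539, 0.2764]
ee_rot: [3.141, 0.0, -1.225]
force: [1.0, 0.0, -0.2]
width: 0.0439
gripper_force: 0.0
```

apply_moves(
  steps=[
    {"translation": [0, -0.098, 0], "rotation": [0, 0, -0.083]},
    {"translation": [0, -0.196, 0], "rotation": [0, 0, -0.166]},
    {"translation": [0, -0.294, 0], "rotation": [0, 0, -0.25]},
    {"translation": [0, -0.392, 0], "rotation": [0, 0, -0.333]},
    {"translation": [0, -0.49, 0], "rotation": [0, 0, -0.416]},
    {"translation": [0, -0.588, 0], "rotation": [0, 0, -0.5]},
    {"translation": [0, -0.686, 0], "rotation": [0, 0, -0.583]},
    {"translation": [0, -0.784, 0], "rotation": [0, 0, -0.666]},
    {"translation": [0, -0.882, 0], "rotation": [0, 0, -0.75]},
    {"translation": [0, -0.98, 0], "rotation": [0, 0, -0.815]},
  ],
)

```text
t: 2.6
eef_pos: [0.4794, -0.091, 0.2764]
ee_rot: [3.141, 0.0, -1.652]
force: [-0.3, 0.2, -0.2]
width: 0.0437
gripper_force: 0.0
```

```bash
cat >> h.py <<'E'
C=np.array([.6164,-.0137]); YAW=-.079; M=R.from_euler('z',YAW).as_matrix()[:2,:2]
def chain(fx,fz=.02):
    # pivot: on circle r about hinge, .130 from foot
    from scipy.optimize import brentq
    r=np.hypot(.115,.007);a0=np.arctan2(.007,-.115)
    P=lambda t: np.array([.075+r*np.cos(a0-t),.037+r*np.sin(a0-t)])
    t=brentq(lambda t: np.hypot(*(P(t)-[fx,fz]))-.130,-.05,1.25) if fx>-.1675 else 0.
    p=P(t); h=p+(np.array([fx,fz])-p)*80/130
    return t,h
def world(bx,by): return C+M@np.array([bx,by])
E
python3 - <<'E'
from h import *
s=get_state();print(s['t'],s['eef_pos'],s['ee_rot'],s['q'],s['width'])
for fx in [-.168,-.166,-.16,-.15,-.14,-.13,-.12,-.11,-.1,-.09,-.08,-.072,-.06,-.05]:
    t,h=chain(fx); print(fx,round(t,3),(h*1e3).round(1),(1e3*world(h[0],-.195)).round(1), 'hole',(chain(fx,.011)[1]*1e3).round(1))
E
```

```text
2.6 [ 0.47942511 -0.09101041  0.27639037] [ 3.14126745e+00  9.62217591e-05 -1.65197480e+00] [ 2.16180898e-01  1.46431379e-02 -3.05436805e-01 -1.97286234e-04
 -1.25099913e+00 -2.97297309e-01] 0.04374408514705105
-0.168 0.0 [-118.8   29.2] [ 482.6 -198.7] hole [-118.8   23.7]
-0.166 0.051 [-117.3   31.5] [ 484.  -198.8] hole [-117.6   23.4]
-0.16 0.166 [-112.8   36.5] [ 488.6 -199.2] hole [-113.2   28.7]
-0.15 0.293 [-105.    41.9] [ 496.3 -199.8] hole [-105.7   34.3]
-0.14 0.39 [-97.2  45.8] [ 504.1 -200.4] hole [-98.1  38.3]
-0.13 0.472 [-89.3  49.1] [ 512. -201.] hole [-90.4  41.5]
-0.12 0.546 [-81.4  51.8] [ 519.9 -201.7] hole [-82.7  44.3]
-0.11 0.612 [-73.5  54.2] [ 527.7 -202.3] hole [-75.   46.7]
-0.1 0.674 [-65.6  56.3] [ 535.6 -202.9] hole [-67.2  48.8]
-0.09 0.732 [-57.6  58.1] [ 543.6 -203.5] hole [-59.5  50.6]
-0.08 0.787 [-49.7  59.8] [ 551.5 -204.2] hole [-51.8  52.3]
-0.072 0.829 [-43.3  61. ] [ 557.8 -204.7] hole [-45.6  53.5]
-0.06 0.89 [-33.8  62.6] [ 567.3 -205.4] hole [-36.4  55.1]
-0.05 0.938 [-25.9  63.8] [ 575.2 -206. ] hole [-28.8  56.3]
```

apply_moves(
  steps=[
    {"translation": [0.004, -0.07, -0.08]},
    {"translation": [0.008, -0.14, -0.16]},
    {"translation": [0.012, -0.21, -0.26]},
    {"translation": [0.016, -0.28, -0.36]},
    {"translation": [0.02, -0.35, -0.46]},
    {"translation": [0.024, -0.4, -0.56]},
    {"translation": [0.024, -0.432, -0.64]},
    {"translation": [0.024, -0.432, -0.7]},
    {"translation": [0.024, -0.432, -0.76]},
    {"translation": [0.024, -0.432, -0.8]},
  ],
  jaw=0.0,
)

```text
schema error: expected keys translation, rotation
```

Run:
```python
from h import *
s=get_state();print(s['t'],s['eef_pos'],s['ee_rot'],s['width'])
a=grab_frame('top')[190:310,270:400];b=grab_frame('scene')[130:310,260:420]
cv2.imwrite('pics/p3.png',np.hstack([cv2.resize(x,(390 if i==0 else 400,360 if i==0 else 450),interpolation=2)[:360] for i,x in enumerate((a,b))]))
```

```text
2.6 [ 0.47942511 -0.09101041  0.27639037] [ 3.14126745e+00  9.62217591e-05 -1.65197480e+00] 0.04374408514705105
```

View pics/p3.png

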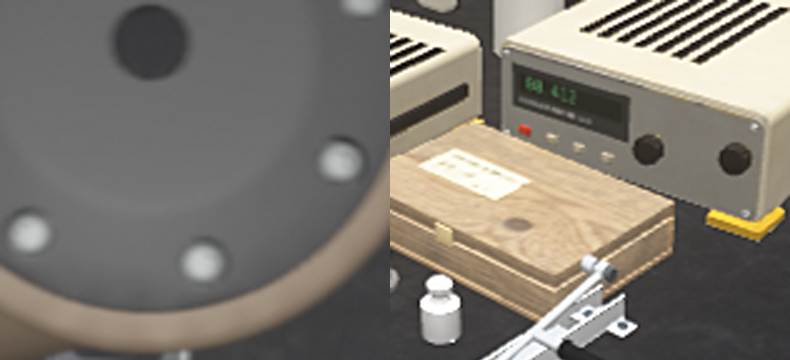

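The move was refused because the rows lacked a rotation, so nothing has moved. The picture shows the arm blocking the top view, with the scene view still clear.

apply_moves(
  steps=[
    {"translation": [0.004, -0.07, -0.08], "rotation": [0, 0, 0]},
    {"translation": [0.008, -0.14, -0.16], "rotation": [0, 0, 0]},
    {"translation": [0.012, -0.21, -0.26], "rotation": [0, 0, 0]},
    {"translation": [0.016, -0.28, -0.36], "rotation": [0, 0, 0]},
    {"translation": [0.02, -0.35, -0.46], "rotation": [0, 0, 0]},
    {"translation": [0.024, -0.4, -0.56], "rotation": [0, 0, 0]},
    {"translation": [0.024, -0.432, -0.64], "rotation": [0, 0, 0]},
    {"translation": [0.024, -0.432, -0.7], "rotation": [0, 0, 0]},
    {"translation": [0.024, -0.432, -0.76], "rotation": [0, 0, 0]},
    {"translation": [0.024, -0.432, -0.8], "rotation": [0, 0, 0]},
  ],
  jaw=0.0,
)

```text
t: 3.53
eef_pos: [0.485, -0.1976, 0.0748]
ee_rot: [3.139, 0.0, -1.65]
force: [-0.5, -0.1, 0.1]
width: 0.0439
gripper_force: 0.0
```

Run:
```python
from h import *
s=get_state();print(s['t'],s['eef_pos'],s['ee_rot'],s['width'])
b=grab_frame('scene')[150:310,260:440]
cv2.imwrite('pics/p4.png',cv2.resize(b,None,fx=3.5,fy=3.5,interpolation=2))
```

```text
3.5333 [ 0.48498576 -0.19759536  0.0747604 ] [ 3.13929589e+00  1.29911390e-04 -1.64985811e+00] 0.043853862717778185
```

View pics/p4.png

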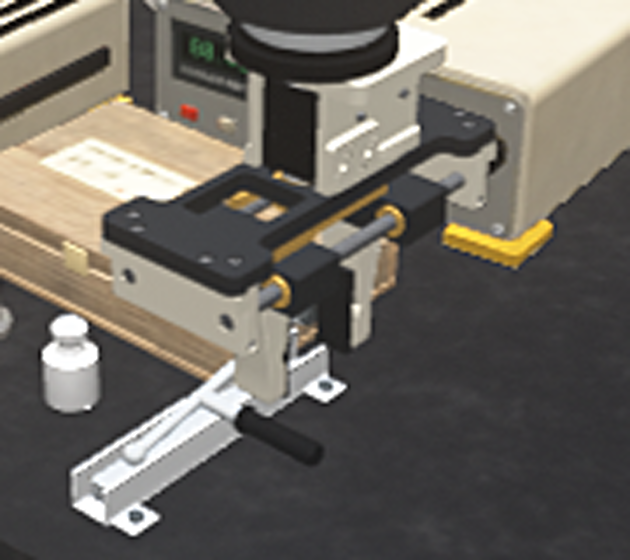

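The view shows the open fingers straddling the handle, 6 cm above it, with the bodies clear of the box and rail. I'll go down and close to about 18 mm.

apply_moves(
  steps=[
    {"translation": [0, -0.005, -0.05], "rotation": [0, 0, 0]},
    {"translation": [0, -0.005, -0.1], "rotation": [0, 0, 0]},
    {"translation": [0, -0.005, -0.15], "rotation": [0, 0, 0]},
    {"translation": [0, -0.005, -0.2], "rotation": [0, 0, 0]},
    {"translation": [0, -0.005, -0.23], "rotation": [0, 0, 0]},
    {"translation": [0, -0.005, -0.244], "rotation": [0, 0, 0]},
    {"translation": [0, -0.005, -0.244], "rotation": [0, 0, 0]},
    {"translation": [0, -0.005, -0.244], "rotation": [0, 0, 0]},
    {"translation": [0, -0.005, -0.244], "rotation": [0, 0, 0]},
    {"translation": [0, -0.005, -0.244], "rotation": [0, 0, 0]},
  ],
)

```text
t: 4.42
eef_pos: [0.4864, -0.1991, 0.0163]
ee_rot: [-3.14, 0.0, -1.65]
force: [0.5, -0.1, 0.4]
width: 0.0433
gripper_force: 0.0
```

apply_moves(
  steps=[
    {"translation": [0, 0, 0], "rotation": [0, 0, 0]},
    {"translation": [0, 0, 0], "rotation": [0, 0, 0]},
    {"translation": [0, 0, 0], "rotation": [0, 0, 0]},
    {"translation": [0, 0, 0], "rotation": [0, 0, 0]},
    {"translation": [0, 0, 0], "rotation": [0, 0, 0]},
    {"translation": [0, 0, 0], "rotation": [0, 0, 0]},
    {"translation": [0, 0, 0], "rotation": [0, 0, 0]},
    {"translation": [0, 0, 0], "rotation": [0, 0, 0]},
    {"translation": [0, 0, 0], "rotation": [0, 0, 0]},
    {"translation": [0, 0, 0], "rotation": [0, 0, 0]},
  ],
  jaw=0.59,
  newtons=20,
)

```text
t: 5.25
eef_pos: [0.4859, -0.1991, 0.0155]
ee_rot: [3.142, -0.0, -1.65]
force: [0.4, 0.7, 0.1]
width: 0.0176
gripper_force: 0.0
```

apply_moves(
  steps=[
    {"translation": [0.003, 0, 0.006], "rotation": [0, 0, 0]},
    {"translation": [0.006, 0, 0.012], "rotation": [0, 0, 0]},
    {"translation": [0.01, -0.001, 0.018], "rotation": [0, 0, 0]},
    {"translation": [0.016, -0.001, 0.025], "rotation": [0, 0, 0]},
    {"translation": [0.022, -0.002, 0.032], "rotation": [0, 0, 0]},
    {"translation": [0.028, -0.002, 0.037], "rotation": [0, 0, 0]},
    {"translation": [0.036, -0.003, 0.043], "rotation": [0, 0, 0]},
    {"translation": [0.044, -0.003, 0.048], "rotation": [0, 0, 0]},
    {"translation": [0.05, -0.004, 0.052], "rotation": [0, 0, 0]},
    {"translation": [0.056, -0.004, 0.055], "rotation": [0, 0, 0]},
  ],
)

```text
t: 6.08
eef_pos: [0.4997, -0.2001, 0.0293]
ee_rot: [3.141, 0.0, -1.65]
force: [-2.9, -0.3, -1.2]
width: 0.018
gripper_force: 1.4
```

Run:
```python
from h import *
s=get_state();print(s['t'],s['eef_pos'],s['force'],s['width'],s['gripper_force'])
b=grab_frame('scene')[150:310,260:440]
cv2.imwrite('pics/p5.png',cv2.resize(b,None,fx=3.5,fy=3.5,interpolation=2))
```

```text
6.0833 [ 0.49968876 -0.20013453  0.02927383] [-2.94162357 -0.30563287 -1.16835167] 0.01804772646053818 1.3884767889976501
```

View pics/p5.png

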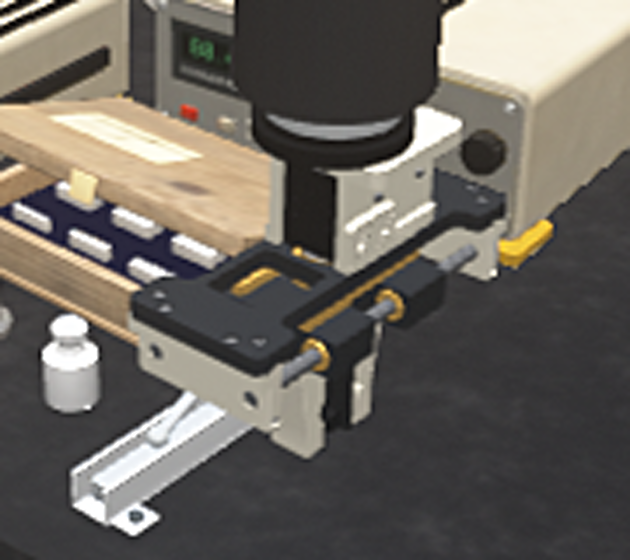

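The lid has opened and the ball rests in the rail near crop pixel (160,435); forces are low. I'll carry on along the curve.

apply_moves(
  steps=[
    {"translation": [0.009, -0.001, 0.004], "rotation": [0, 0, 0]},
    {"translation": [0.018, -0.001, 0.008], "rotation": [0, 0, 0]},
    {"translation": [0.028, -0.002, 0.013], "rotation": [0, 0, 0]},
    {"translation": [0.038, -0.003, 0.017], "rotation": [0, 0, 0]},
    {"translation": [0.048, -0.004, 0.021], "rotation": [0, 0, 0]},
    {"translation": [0.058, -0.005, 0.025], "rotation": [0, 0, 0]},
    {"translation": [0.067, -0.005, 0.028], "rotation": [0, 0, 0]},
    {"translation": [0.076, -0.006, 0.031], "rotation": [0, 0, 0]},
    {"translation": [0.085, -0.007, 0.034], "rotation": [0, 0, 0]},
    {"translation": [0.094, -0.008, 0.036], "rotation": [0, 0, 0]},
  ],
)

```text
t: 6.97
eef_pos: [0.5237, -0.2021, 0.0384]
ee_rot: [-3.141, 0.0, -1.65]
force: [-1.5, 0.3, -0.4]
width: 0.0179
gripper_force: 1.2
```

apply_moves(
  steps=[
    {"translation": [0.009, -0.001, 0.003], "rotation": [0, 0, 0]},
    {"translation": [0.018, -0.001, 0.006], "rotation": [0, 0, 0]},
    {"translation": [0.027, -0.002, 0.008], "rotation": [0, 0, 0]},
    {"translation": [0.036, -0.003, 0.01], "rotation": [0, 0, 0]},
    {"translation": [0.044, -0.003, 0.012], "rotation": [0, 0, 0]},
    {"translation": [0.052, -0.004, 0.014], "rotation": [0, 0, 0]},
    {"translation": [0.059, -0.005, 0.016], "rotation": [0, 0, 0]},
    {"translation": [0.066, -0.005, 0.018], "rotation": [0, 0, 0]},
    {"translation": [0.072, -0.006, 0.019], "rotation": [0, 0, 0]},
    {"translation": [0.076, -0.006, 0.02], "rotation": [0, 0, 0]},
  ],
)

```text
t: 7.8
eef_pos: [0.5426, -0.2036, 0.0434]
ee_rot: [-3.142, 0.0, -1.65]
force: [-1.3, 1.2, -1.3]
width: 0.018
gripper_force: 0.8
```

Run:
```python
from h import *
s=get_state();print(s['t'],s['eef_pos'],s['force'],s['width'],s['gripper_force'])
b=grab_frame('scene')[150:310,260:440]
cv2.imwrite('pics/p6.png',cv2.resize(b,None,fx=3.5,fy=3.5,interpolation=2))
```

```text
7.8 [ 0.54260052 -0.20358474  0.04336596] [-1.25025599  1.2023756  -1.31077696] 0.017972582408406455 0.8154746890068054
```

View pics/p6.png

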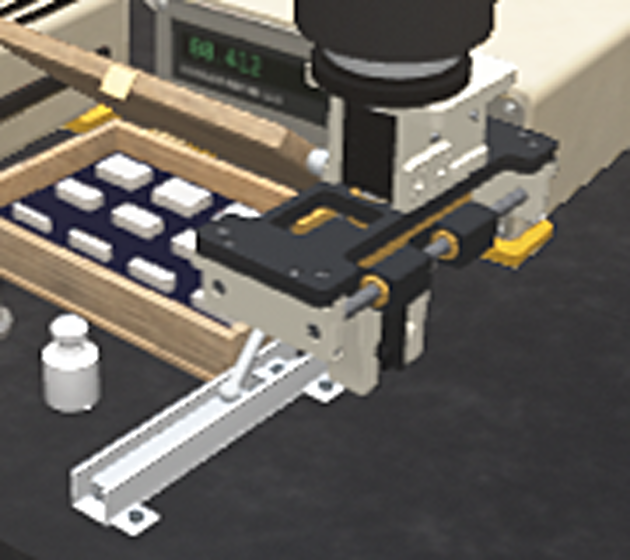

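The lid is well open and the ball is still on the strip near crop pixel (232,390). I'll set up a lid-angle tracker on the brass catch, now at crop (120,82), to feel for the drop.

```bash
cat > tr.py <<'E'
from h import *
from scipy.optimize import minimize_scalar
s=get_state(); im=grab_frame('scene')
print('ball@',((M.T@(onplane('scene',326.3,261.4,.02)[:2]-C))*1e3).round(1)) if s['t']<8 else 0
x0,y0,x1,y1=280,140,320,195
h=cv2.cvtColor(im,cv2.COLOR_BGR2HSV); m=cv2.inRange(h,(18,60,150),(32,160,255)); k=np.zeros_like(m);k[y0:y1,x0:x1]=m[y0:y1,x0:x1]
n,l,st,ce=cv2.connectedComponentsWithStats(k); i=1+np.argmax(st[1:,4]); uv=ce[i]
def cw(t,x=-.077,z=.044):
    dx,dz=x-.075,z-.037; X=.075+dx*np.cos(t)+dz*np.sin(t); Z=.037-dx*np.sin(t)+dz*np.cos(t)
    return np.r_[world(X,0),Z]
t=minimize_scalar(lambda t:np.sum((proj('scene',cw(t))-uv)**2),bounds=(.2,1.2),method='bounded')
bx=(M.T@(s['eef_pos'][:2]-C))[0]-.003
from scipy.optimize import brentq
f=brentq(lambda f:chain(f)[1][0]-bx,-.16,-.03);g=brentq(lambda f:chain(f,.011)[1][0]-bx,-.16,-.03)
print('t',s['t'],'x',s['eef_pos'][0].round(4),'z',s['eef_pos'][2].round(4),'F',s['force'].round(1),'gf',round(s['gripper_force'],1),'catch',uv.round(1),st[i,4],'theta',round(t.x,3),'res',round(t.fun**.5,1),'strip foot',round(f*1e3,1),'th',round(chain(f)[0],3),'| hole foot',round(g*1e3,1),'th',round(chain(g,.011)[0],3))
E
python3 tr.py
```

```text
ball@ [ -94.  -131.7]
t 7.85 x 0.5428 z 0.0434 F [-1.6  0.4 -1.5] gf 0.7 catch [305.1 189. ] 58 theta 0.54 res 16.9 strip foot -94.8 th 0.705 | hole foot -92.5 th 0.658
```

```bash
sed -i 's/x0,y0,x1,y1=.*/x0,y0,x1,y1=284,155,304,180/' tr.py; python3 tr.py
python3 - <<'E'
import cv2,numpy as np
im=cv2.imread('pics/p6.png');h=cv2.cvtColor(im,cv2.COLOR_BGR2HSV)
print(h[70:95:8,108:132:8].tolist(), h[60,70].tolist())
E
```

```text
ball@ [ -94.  -131.7]
t 7.9 x 0.5428 z 0.0434 F [-0.5 -0.5 -1.3] gf 0.4 catch [293.1 171.7] 27 theta 0.687 res 1.0 strip foot -94.8 th 0.705 | hole foot -92.5 th 0.658
[[[20, 76, 234], [29, 40, 255], [26, 50, 255]], [[28, 49, 255], [27, 45, 252], [26, 39, 253]], [[30, 41, 255], [26, 49, 252], [27, 43, 255]], [[21, 92, 167], [30, 56, 255], [28, 67, 255]]] [17, 79, 217]
```

apply_moves(
  steps=[
    {"translation": [0.001, 0, -0.001], "rotation": [0, 0, 0]},
    {"translation": [0.002, 0, -0.002], "rotation": [0, 0, 0]},
    {"translation": [0.003, 0, -0.003], "rotation": [0, 0, 0]},
    {"translation": [0.004, 0, -0.004], "rotation": [0, 0, 0]},
    {"translation": [0.005, 0, -0.005], "rotation": [0, 0, 0]},
    {"translation": [0.006, 0, -0.006], "rotation": [0, 0, 0]},
    {"translation": [0.007, -0.001, -0.007], "rotation": [0, 0, 0]},
    {"translation": [0.008, -0.001, -0.008], "rotation": [0, 0, 0]},
    {"translation": [0.01, -0.001, -0.01], "rotation": [0, 0, 0]},
    {"translation": [0.012, -0.001, -0.012], "rotation": [0, 0, 0]},
  ],
  newtons=6,
)

```text
t: 8.78
eef_pos: [0.5435, -0.2039, 0.0401]
ee_rot: [3.138, -0.0, -1.65]
force: [-7.7, 0.4, 6.9]
width: 0.0178
gripper_force: 4.1
```

```bash
python3 tr.py
```

```text
t 8.7833 x 0.5435 z 0.0401 F [-7.7  0.4  6.9] gf 4.1 catch [293.4 171.6] 23 theta 0.69 res 0.8 strip foot -93.8 th 0.711 | hole foot -91.5 th 0.663
```

Moving down wedged the handle by friction, so I'll raise the tool back up.

apply_moves(
  steps=[
    {"translation": [-0.002, 0, 0.002], "rotation": [0, 0, 0]},
    {"translation": [-0.004, 0, 0.004], "rotation": [0, 0, 0]},
    {"translation": [-0.006, 0, 0.006], "rotation": [0, 0, 0]},
    {"translation": [-0.006, 0, 0.008], "rotation": [0, 0, 0]},
    {"translation": [-0.006, 0, 0.01], "rotation": [0, 0, 0]},
    {"translation": [-0.006, 0, 0.012], "rotation": [0, 0, 0]},
    {"translation": [-0.006, 0, 0.012], "rotation": [0, 0, 0]},
    {"translation": [-0.006, 0, 0.012], "rotation": [0, 0, 0]},
    {"translation": [-0.006, 0, 0.012], "rotation": [0, 0, 0]},
    {"translation": [-0.006, 0, 0.012], "rotation": [0, 0, 0]},
  ],
)

```text
t: 9.67
eef_pos: [0.5442, -0.2038, 0.0434]
ee_rot: [-3.141, -0.0, -1.65]
force: [0.2, 0.7, 0.6]
width: 0.0182
gripper_force: 0.2
```

```bash
sed -i 's/(18,60,150),(32,160,255)/(22,35,200),(34,160,255)/' tr.py; python3 tr.py
```

```text
t 9.6667 x 0.5442 z 0.0434 F [0.2 0.7 0.6] gf 0.2 catch [293.7 171.9] 55 theta 0.689 res 0.5 strip foot -92.9 th 0.716 | hole foot -90.6 th 0.668
```

apply_moves(
  steps=[
    {"translation": [0.0015, 0, 0.001], "rotation": [0, 0, 0]},
    {"translation": [0.003, 0, 0.001], "rotation": [0, 0, 0]},
    {"translation": [0.0045, 0, 0.002], "rotation": [0, 0, 0]},
    {"translation": [0.006, 0, 0.002], "rotation": [0, 0, 0]},
    {"translation": [0.0075, 0, 0.003], "rotation": [0, 0, 0]},
    {"translation": [0.009, -0.001, 0.003], "rotation": [0, 0, 0]},
    {"translation": [0.0105, -0.001, 0.004], "rotation": [0, 0, 0]},
    {"translation": [0.012, -0.001, 0.004], "rotation": [0, 0, 0]},
    {"translation": [0.012, -0.001, 0.004], "rotation": [0, 0, 0]},
    {"translation": [0.012, -0.001, 0.004], "rotation": [0, 0, 0]},
  ],
)

```text
t: 10.55
eef_pos: [0.547, -0.2041, 0.0443]
ee_rot: [-3.141, -0.0, -1.65]
force: [-0.7, 0.5, -0.8]
width: 0.0179
gripper_force: 0.6
```

```bash
python3 tr.py
```

```text
t 10.55 x 0.547 z 0.0443 F [-0.7  0.5 -0.8] gf 0.6 catch [294.2 170.7] 55 theta 0.705 res 0.5 strip foot -89.4 th 0.735 | hole foot -87.0 th 0.687
```

apply_moves(
  steps=[
    {"translation": [0.002, 0, 0.001], "rotation": [0, 0, 0]},
    {"translation": [0.004, 0, 0.001], "rotation": [0, 0, 0]},
    {"translation": [0.006, 0, 0.001], "rotation": [0, 0, 0]},
    {"translation": [0.008, 0, 0.002], "rotation": [0, 0, 0]},
    {"translation": [0.01, -0.001, 0.002], "rotation": [0, 0, 0]},
    {"translation": [0.012, -0.001, 0.002], "rotation": [0, 0, 0]},
    {"translation": [0.014, -0.001, 0.003], "rotation": [0, 0, 0]},
    {"translation": [0.016, -0.001, 0.003], "rotation": [0, 0, 0]},
    {"translation": [0.016, -0.001, 0.003], "rotation": [0, 0, 0]},
    {"translation": [0.016, -0.001, 0.003], "rotation": [0, 0, 0]},
  ],
)

```text
t: 11.43
eef_pos: [0.5511, -0.2043, 0.0451]
ee_rot: [-3.141, -0.0, -1.65]
force: [-1.8, 0.6, -0.3]
width: 0.0179
gripper_force: 0.7
```

```bash
python3 tr.py
```

```text
t 11.4333 x 0.5511 z 0.0451 F [-1.8  0.6 -0.3] gf 0.7 catch [295.2 168.7] 56 theta 0.733 res 0.6 strip foot -84.2 th 0.764 | hole foot -81.7 th 0.714
```

apply_moves(
  steps=[
    {"translation": [0.002, 0, 0], "rotation": [0, 0, 0]},
    {"translation": [0.004, 0, 0.001], "rotation": [0, 0, 0]},
    {"translation": [0.006, 0, 0.001], "rotation": [0, 0, 0]},
    {"translation": [0.008, 0, 0.001], "rotation": [0, 0, 0]},
    {"translation": [0.01, -0.001, 0.002], "rotation": [0, 0, 0]},
    {"translation": [0.012, -0.001, 0.002], "rotation": [0, 0, 0]},
    {"translation": [0.014, -0.001, 0.002], "rotation": [0, 0, 0]},
    {"translation": [0.016, -0.001, 0.003], "rotation": [0, 0, 0]},
    {"translation": [0.016, -0.001, 0.003], "rotation": [0, 0, 0]},
    {"translation": [0.016, -0.001, 0.003], "rotation": [0, 0, 0]},
  ],
)

```text
t: 12.32
eef_pos: [0.5552, -0.2045, 0.0459]
ee_rot: [-3.141, 0.0, -1.65]
force: [-0.1, 0.9, -0.1]
width: 0.0179
gripper_force: 0.3
```

```bash
python3 tr.py
```

```text
t 12.3167 x 0.5552 z 0.0459 F [-0.1  0.9 -0.1] gf 0.3 catch [296.4 166.9] 56 theta 0.762 res 0.5 strip foot -79.0 th 0.793 | hole foot -76.3 th 0.741
```

apply_moves(
  steps=[
    {"translation": [0.002, 0, 0], "rotation": [0, 0, 0]},
    {"translation": [0.004, 0, 0.001], "rotation": [0, 0, 0]},
    {"translation": [0.006, 0, 0.001], "rotation": [0, 0, 0]},
    {"translation": [0.008, 0, 0.001], "rotation": [0, 0, 0]},
    {"translation": [0.01, -0.001, 0.002], "rotation": [0, 0, 0]},
    {"translation": [0.012, -0.001, 0.002], "rotation": [0, 0, 0]},
    {"translation": [0.014, -0.001, 0.002], "rotation": [0, 0, 0]},
    {"translation": [0.016, -0.001, 0.002], "rotation": [0, 0, 0]},
    {"translation": [0.016, -0.001, 0.002], "rotation": [0, 0, 0]},
    {"translation": [0.016, -0.001, 0.002], "rotation": [0, 0, 0]},
  ],
)

```text
t: 13.2
eef_pos: [0.558, -0.2048, 0.0462]
ee_rot: [3.14, 0.0, -1.65]
force: [-4.8, 0.1, 2.6]
width: 0.0183
gripper_force: 2.4
```

```bash
python3 tr.py
```

```text
t 13.2 x 0.558 z 0.0462 F [-4.8  0.1  2.6] gf 2.4 catch [295.2 169. ] 56 theta 0.731 res 0.4 strip foot -75.5 th 0.811 | hole foot -72.7 th 0.758
```

The lid angle fell from 0.762 to 0.731 and the push rose, so the foot is in the hole against its rear wall. I'll ease back.

apply_moves(
  steps=[
    {"translation": [-0.002, 0, 0], "rotation": [0, 0, 0]},
    {"translation": [-0.004, 0, 0], "rotation": [0, 0, 0]},
    {"translation": [-0.006, 0, 0], "rotation": [0, 0, 0]},
    {"translation": [-0.008, 0, 0], "rotation": [0, 0, 0]},
    {"translation": [-0.01, 0, 0], "rotation": [0, 0, 0]},
    {"translation": [-0.012, 0, 0], "rotation": [0, 0, 0]},
    {"translation": [-0.014, 0, 0], "rotation": [0, 0, 0]},
    {"translation": [-0.016, 0, 0], "rotation": [0, 0, 0]},
    {"translation": [-0.018, 0, 0], "rotation": [0, 0, 0]},
    {"translation": [-0.02, 0, 0], "rotation": [0, 0, 0]},
  ],
)

```text
t: 14.08
eef_pos: [0.554, -0.2049, 0.0463]
ee_rot: [-3.141, -0.0, -1.65]
force: [0.7, -0.1, -0.4]
width: 0.0179
gripper_force: 0.0
```

```bash
python3 tr.py
```

```text
t 14.0833 x 0.554 z 0.0463 F [ 0.7 -0.1 -0.4] gf 0.0 catch [295.3 168.9] 55 theta 0.732 res 0.4 strip foot -80.6 th 0.784 | hole foot -77.9 th 0.733
```

The lid stands at 0.732 with the fingers free, so the hole is carrying it. I'll open the fingers and lift away.

apply_moves(
  steps=[
    {"translation": [0, 0, 0], "rotation": [0, 0, 0]},
    {"translation": [0, 0, 0], "rotation": [0, 0, 0]},
    {"translation": [0, 0, 0], "rotation": [0, 0, 0]},
    {"translation": [0, 0, 0], "rotation": [0, 0, 0]},
    {"translation": [0, 0, 0], "rotation": [0, 0, 0]},
    {"translation": [0, 0, 0], "rotation": [0, 0, 0]},
    {"translation": [0, 0, 0], "rotation": [0, 0, 0]},
    {"translation": [0, 0, 0], "rotation": [0, 0, 0]},
    {"translation": [0, 0, 0.02], "rotation": [0, 0, 0]},
    {"translation": [0, 0, 0.04], "rotation": [0, 0, 0]},
  ],
  jaw=0.0,
)

```text
t: 14.97
eef_pos: [0.5537, -0.2048, 0.0565]
ee_rot: [3.141, -0.0, -1.65]
force: [0.0, -0.9, -0.3]
width: 0.0437
gripper_force: 0.0
```

apply_moves(
  steps=[
    {"translation": [0, 0, 0.05], "rotation": [0, 0, 0]},
    {"translation": [0, 0, 0.1], "rotation": [0, 0, 0]},
    {"translation": [0, -0.02, 0.16], "rotation": [0, 0, 0]},
    {"translation": [0, -0.04, 0.24], "rotation": [0, 0, 0]},
    {"translation": [0, -0.06, 0.32], "rotation": [0, 0, 0]},
    {"translation": [0, -0.08, 0.4], "rotation": [0, 0, 0]},
    {"translation": [0, -0.1, 0.46], "rotation": [0, 0, 0]},
    {"translation": [0, -0.1, 0.5], "rotation": [0, 0, 0]},
    {"translation": [0, -0.1, 0.5], "rotation": [0, 0, 0]},
    {"translation": [0, -0.1, 0.5], "rotation": [0, 0, 0]},
  ],
)

```text
t: 15.8
eef_pos: [0.5539, -0.2296, 0.1815]
ee_rot: [-3.141, 0.0, -1.65]
force: [-0.3, 0.0, -1.3]
width: 0.0439
gripper_force: 0.0
```

```bash
python3 tr.py
python3 - <<'E'
from h import *
b=grab_frame('scene')[150:310,230:410]
cv2.imwrite('pics/p7.png',cv2.resize(b,None,fx=3.5,fy=3.5,interpolation=2))
E
```

```text
t 15.8 x 0.5539 z 0.1815 F [-0.3  0.  -1.3] gf 0.0 catch [295.3 168.9] 55 theta 0.732 res 0.4 strip foot -78.2 th 0.797 | hole foot -75.5 th 0.745
```

View pics/p7.png

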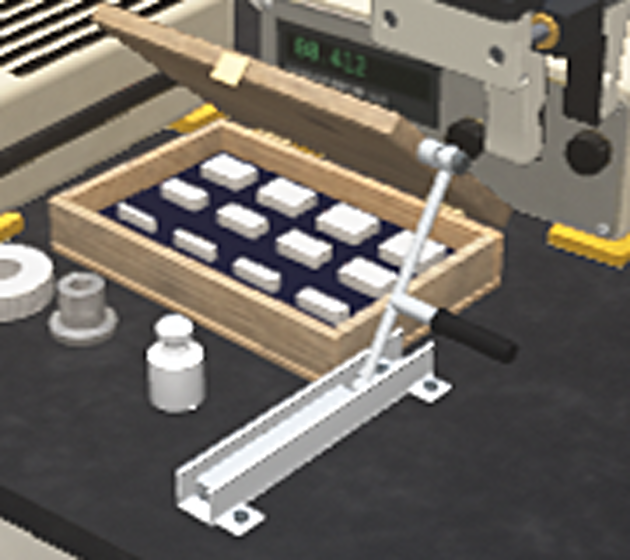

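The picture shows the lid propped open and the foot sunk in the strip near crop (365,380). The gripper is clear and the three bystanders stand as before.

```bash
python3 -c "
from station import *
print(job_done())"
```

```text
the job is handed in; nothing more can be done
None
```

The job is handed in: the lid is propped open at about 0.73 rad with the ball foot down in the holding hole, the gripper is clear, and the highest tool force I read was about 10 N (readings came only at the end of each move); the judge gave no verdict.

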